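Hang a pen pot on the desk rail and hold it against the stop for fastening

TASK

Take the loose pen pot from the desk and hook its saddle over the desk rail about midway between the stop collar and the pot that already hangs there, pot to the front and thumb knob to the back like that one; with the saddle fully down, slide it along the rail to the collar. Then be a third hand: keep it pressed against the collar's rubber buffer with a steady push of about 9 newtons, saddle fully down and pot upright, so that a colleague can tighten the thumb knob; the program finishes while still holding and pressing, it does not let go. Never ram the collar, and leave the mug, mouse and staple box where they stand.

Things in the scene. Friction and masses are not known exactly. Their poses are not given: they have to be found in the camera images.
- pen_pot: Loose dark perforated-steel pen pot, open-topped, 55 deep (x) x 54 wide (y) x 84 mm high, 2.5 mm walls, 0.24 kg, upright on the desk. Origin: centre of underside, z up; +x is its back, with a bright steel carrier 66 mm long (y = -33 to 33, its ends meet the buffer). Black thumb knob behind that, 20 mm wide, out to x = 73. Grip from above across the sides (54 mm, along y), 25 mm below the rim.
- saddle (a point): Loose pot's saddle: centre of the underside of the carrier's top, at x 44, y 0, z 81 mm in the pot's frame, same axes. The carrier is an upside-down U, 13 mm wide inside: legs' inner faces at x 37.5 and 50.5 down to z 56, below that lips flaring outward to a mouth 21 mm wide (x 33.5 to 54.5) at z 46. Fully down, this point lies on the rail's upper edge, rail centred under it.
- rail: Fixed desk rail: level aluminium bar 10 thick (x) x 32 high x 380 mm long (y), upper edge 160 mm above the desk, a post with a 100 x 40 x 12 mm foot at either end (y = 177 and -177). Origin: on the desk under the bar's middle; y along the bar, x away from the robot, z up. A pot dragged along it rubs, by some N if pushed down, so the wrist feels more than the buffer gets.
- stop_collar: Stop collar, fixed 120 to 135 mm left or right of the rail's middle: grey plastic block 34 (x) x 24 (y) x 46 mm, top 11 mm above the rail, a black rubber buffer on both y faces; press on the one toward the rail's middle. Origin: on the rail's upper edge, mid-block; axes as the rail's. Free buffer ends at y = 26 and -26 mm; each yields like a spring, 1 mm per 1.5 N, 10 mm at most, then hard.
- hung_pot: A pot like the loose one, fastened to the rail on the other side of its middle from the collar (120 to 135 mm from it), pens in it up to 95 mm above the rail; fixed. Origin: on the rail's upper edge, mid-saddle; axes as the rail's. It spans 33 mm either way in y and x = -72 to 29 mm.
- mug: White mug, 82 mm across, 93 high, bystander. Origin: on its underside, under the middle of its extent with the handle.
- mouse: Black computer mouse, 105 x 60 x 43 mm, bystander. Origin: centre of its underside.
- staple_box: Small carton of staples, 42 x 88 x 27 mm, bystander. Origin: centre of its underside.
Mind the look-alikes: they are no part of the job. Leave any orange look-alike of the pen_pot alone.

How it is judged:
By the outcome, as a careful person would: the job done as asked, in the order asked, and still so for the second after the job is handed in, while the arm keeps its last pose, push and grip.
It also fails if it takes over 51 s, if anything falls off the work surface, if the arm or the gripper's body presses on something with over 40 N, if the wrist force passes 120 N, or if a joint passes its speed limit or range.

ROBOT

A 7-joint arm with a two-finger parallel gripper is mounted at the origin on the work surface; the furniture and walls round the work are solid. World frame = base frame: x ahead of the robot, y to its left, z up, the work surface at z = 0. Lengths are in mm, angles in rad, forces in N, time in s.
With the tool pointing down it reaches from about 400 to 850 mm from the base axis. Payload 6.9 kg.
Tool frame: the origin (TCP) lies between the finger pads; the fingertips stand 11 mm ahead of it and the grasp point (between the pads) lies 8 mm behind it; z points along the fingers, y is the line along which they close (so a half turn about z gives the same grasp; the last joint's range is limited). The gripper opens to 85 mm and grips with 20 to 120 N. Pads are 22 mm wide; open, the fingers measure 114 mm over their backs; the gripper's body (76 mm by 85 mm) begins 54 mm behind the grasp point. The pads swing forward as they close: fully open they stand 13 mm farther back than shut.
Start: joints at [1.343, 0.507, -0.238, 1.5, 0.126, 1.149, -0.155], TCP at [204.152, -590.706, 242.275] pointing down, gripper open.
Joint ranges: [-3.08, 3.08], [-0.24, 2.05], [-1.43, 1.35], [0, 2.5], [-1.52, 4.66], [0.17, 1.96], [-2.89, 2.89]. Speed limits (rad/s): [2.39, 2.39, 3.14, 3.14, 3.14, 3.14, 3.14].

INTERFACE

Orientations are given as a rotation vector (axis times angle).
In Python, from rig import bot gives the robot as it stands.
- The arm moves only by the tool drive_tool, never from a script. Its argument "increments" is a list of rows, each a list of 7 numbers: the turn, a rotation vector about the tool's x, y, z in degrees, then the shift along the tool's x, y, z in m, then the opening, from 0 (shut) to 1 (fully open). A call has 1 to 12 rows; each row is the pose to reach, as a shift and turn from the pose commanded when the call began, along the tool's axes at that moment; what a row does not reach only later rows make up. A row lasts 1/10 s, in which the tool goes at most 50 mm and 8.59 degrees, less where a joint would pass 70% of its speed; a pose out of reach is approached as far as the arm can. A call with a gripper value outside its range is refused whole. The fingers move at their own pace and stop on an object; the grip force is fixed at half the most. Time passes only in rows, so rows that repeat a pose let the fingers close. It gives the time, the measured TCP pose, the force, the opening and the grip force at its end, in the units of the state.
- bot.read_state(): the state, without advancing time (a new reading comes with each control period).
- bot.grab_frame(name): name is "scene" or "top" or "wrist"; returns the picture (400x640x3 uint8, blue, green, red); there is no depth.
- bot.calibration(name): a dict with "fx", "fy", "cx", "cy" (pixels), "R" (3x3) and "t" (3): a world point X has camera coordinates R X + t; the wrist camera has in their place "tool_from_camera" (4x4, takes a point from camera to tool coordinates, whose origin is the TCP and whose axes are the flange's). Camera axes: x right, y down, z forward; pixel columns grow to the right and rows downward; lengths in mm; the calibration is good to about 2 mm. A picture is of the moment at which its call begins: read the wrist's pose just before it. calibration takes no time and is no camera call.
- bot.hand_in(): hands the job in; it is judged then, once.
The state is a dict: "time": time; "qpos": joint angles; "joint_velocities": joint speeds; "tau": joint torques, N m; "position": TCP position; "eef_rot": TCP orientation; "wrist_force": force on the tool from outside, world axes, zero at the start; "torque": the same for the moment, N m; "opening": finger opening in mm; "grip_force": force on a finger pad.
Only numpy, scipy, OpenCV 4.12 (cv2) and the standard library are available. Lean on these libraries where they do the work, as an engineer would, in place of code of your own. Each camera call takes 0.05 s, during which the arm holds its last target. There are 200 camera calls.

## Working session

There is one attempt and no reset: what is moved stays moved. The work goes in short steps, Python scripts to look and compute and a tool call to move; the robot and the scene stay as the last step left them, time stands still between calls to the robot, and variables do not carry over. Pictures are saved under pics/ and viewed, at most 10 in all, crops included, and the job is handed in when it is done.

Besides the shell and the picture viewer there is one more tool, called after "Call:" by a JSON object that holds its "fn" and its "kwargs". drive_tool: Moves the arm, as the interface text tells. Its arguments: {"type":"object","properties":{"increments":{"type":"array","items":{"type":"array","items":{"type":"number"}}}},"required":["increments"]}

```bash
mkdir -p pics
python3 - <<'E'
from rig import bot
import cv2,numpy as np
for n in("scene","top"):
    cv2.imwrite(f"pics/{n}0.png",bot.grab_frame(n)); c=bot.calibration(n); print(n,c)
print(bot.read_state()); print(bot.calibration("wrist"))
E
```

```text
scene {'fx': 371.5003765327166, 'fy': 371.5003765327166, 'cx': 322.09834055685474, 'cy': 204.11274515013702, 'R': array([[-0.90904905,  0.41606788, -0.0227453 ],
       [ 0.18680047,  0.35812295, -0.91479699],
       [-0.37247204, -0.83584417, -0.403273  ]]), 't': array([664.02212365, 129.93129629, 871.89909108])}
top {'fx': 478.03782007945847, 'fy': 478.03782007945847, 'cx': 311.7631476424765, 'cy': 191.8252607624602, 'R': array([[ 0.0272077 , -0.99961416, -0.0055929 ],
       [-0.98220119, -0.0256927 , -0.18606642],
       [ 0.18585093,  0.01055579, -0.98252125]]), 't': array([-330.28386549,  566.11167658, 1261.86496898])}
{'time': 0.1, 'qpos': array([ 1.34350613,  0.50826851, -0.23749351,  1.50102711,  0.12567579,
        1.14883178, -0.15481228]), 'joint_velocities': array([ 0.00066997,  0.00021486, -0.00037178, -0.00122833,  0.0007935 ,
       -0.00029506,  0.00037047]), 'tau': array([-6.09916606e-03, -6.21834826e+01, -2.19507582e+00, -2.50202823e+01,
        1.25958578e-02,  7.76074739e-03,  2.15781313e-05]), 'position': array([ 203.96488469, -590.35082783,  241.50805589]), 'eef_rot': array([-3.09670558e+00, -5.20014809e-01,  4.23837961e-04]), 'wrist_force': array([ 0.52847901,  0.08936157, -0.19641492]), 'torque': array([ 0.02009103,  0.01603644, -0.00965481]), 'grip_force': 0.0, 'opening': 85.3833438001646}
{'fx': 344.21759232034475, 'fy': 344.21759232034475, 'cx': 318.0256236708875, 'cy': 196.69043704583967, 'tool_from_camera': array([[-6.68690857e-04, -9.46632859e-01, -3.22313175e-01,
         8.20598497e+01],
       [ 9.99999775e-01, -6.17382687e-04, -2.61410254e-04,
         3.17782142e-01],
       [ 4.84689623e-05, -3.22313277e-01,  9.46633059e-01,
        -1.31241497e+02],
       [ 0.00000000e+00,  0.00000000e+00,  0.00000000e+00,
         1.00000000e+00]])}
```

View pics/scene0.png

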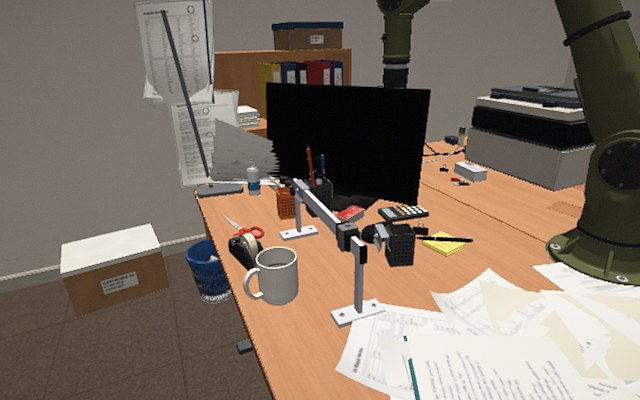

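View pics/top0.png

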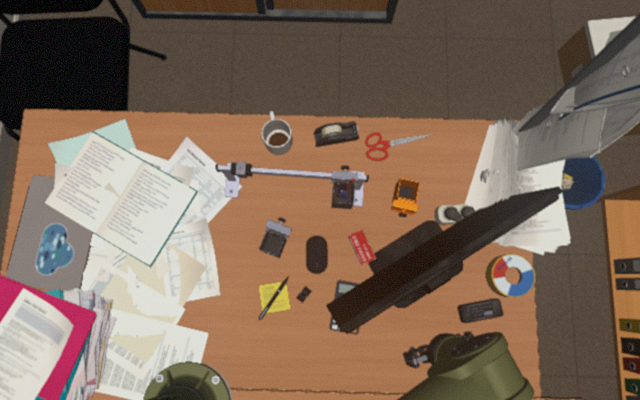

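The top view shows the rail from (225,170) to (365,178), with the collar at its left end (240,170) and the hung pot at (343,185). Pot candidates: the dark loose one at (275,237), the orange look-alike at (405,195) and the hung one at (343,185). I choose the dark loose one at (275,237), and check it in a crop. The mouse is at (317,253), the staple box at (361,247) and the mug at (277,135).

Run:
```python
import cv2
a=cv2.imread("pics/top0.png")[150:270,215:375]
cv2.imwrite("pics/crop1.png",cv2.resize(a,None,fx=5,fy=5,interpolation=cv2.INTER_CUBIC))
```

```text
(no output)
```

View pics/crop1.png

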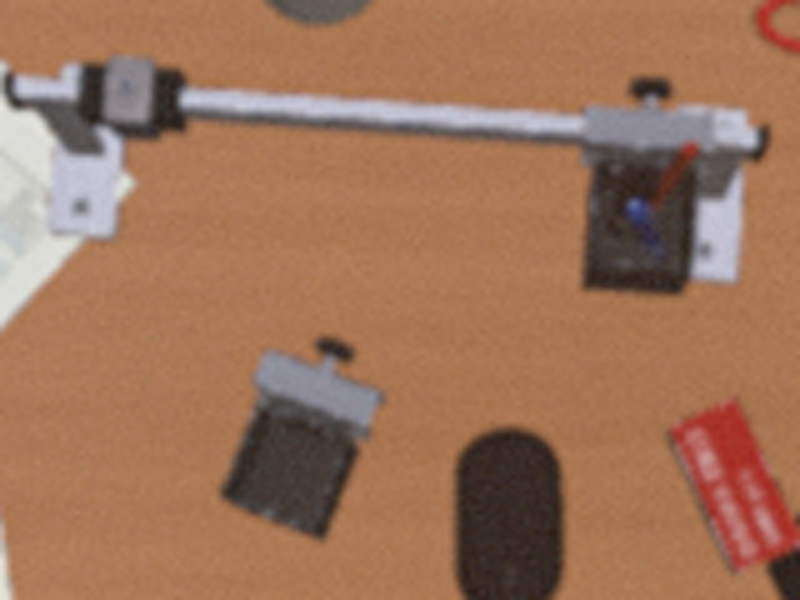

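The crop confirms it: dark pot, bright carrier at the back (crop 267,350 to 383,397), knob at (335,350). The rail's upper face runs from (200,98) to (560,124), and the collar is at (130,88).

```bash
cat > h.py <<'E'
from rig import bot
import cv2,numpy as np
from scipy.spatial.transform import Rotation as Ro
from scipy.optimize import least_squares
def cam(n,st=None):
    c=bot.calibration(n)
    if n=="wrist":
        T=np.eye(4);T[:3,:3]=Ro.from_rotvec(st["eef_rot"]).as_matrix();T[:3,3]=st["position"]
        M=np.linalg.inv(T@c["tool_from_camera"]);R,t=M[:3,:3],M[:3,3]
    else:R,t=c["R"],c["t"]
    return c,R,t
def proj(C,X):
    c,R,t=C;p=np.atleast_2d(X)@R.T+t
    return np.c_[c["fx"]*p[:,0]/p[:,2]+c["cx"],c["fy"]*p[:,1]/p[:,2]+c["cy"]]
def back(C,uv,z):
    c,R,t=C;d=R.T@np.array([(uv[0]-c["cx"])/c["fx"],(uv[1]-c["cy"])/c["fy"],1]);o=-R.T@t
    return o+d*(z-o[2])/d[2]
def fit(C,L,uv,x0,z0=0):
    """fit pose (x,y,yaw) of a body with local points L to pixels uv"""
    L=np.array(L,float);uv=np.array(uv,float)
    def X(p):
        c,s=np.cos(p[2]),np.sin(p[2]);return np.c_[p[0]+c*L[:,0]-s*L[:,1],p[1]+s*L[:,0]+c*L[:,1],z0+L[:,2]]
    r=least_squares(lambda p:(proj(C,X(p))-uv).ravel(),x0,x_scale=[100,100,1]);return r.x,r.fun.reshape(-1,2)
E
python3 - <<'E'
from h import *
C=cam("top");f=lambda u,v:(215+u/5,150+v/5)
print("cam",-C[1].T@C[2])
p,r=fit(C,[(53,33,84),(53,-33,84),(-27.5,27,84),(-27.5,-27,84)],[f(267,350),f(383,397),f(222,495),f(325,540)],[500,-250,0]);print("pot",p,np.degrees(p[2]),r.round(1).tolist())
a,b=back(C,f(200,98),160),back(C,f(560,124),160);print("rail",a,b,np.degrees(np.arctan2(-(a-b)[0],(a-b)[1])))
for n,uv,z in[("endL",f(10,85),150),("endR",f(765,140),150),("collar top",f(131,80),171),("hung carrier",f(650,127),163),("mouse",f(508,520),30),("mug",(277,135),93)]:print(n,back(C,uv,z).round(1))
st=bot.read_state();print(Ro.from_rotvec(st["eef_rot"]).as_matrix().round(3))
E
```

```text
cam [ 330.50305349 -328.93147448 1343.29627366]
pot [ 4.27671817e+02 -2.17618987e+02 -3.27373304e-01] -18.757108667289717 [[0.3, 0.5], [0.4, -0.3], [0.3, 0.9], [-1.1, -0.9]]
rail [ 608.06931115 -170.32502851  160.        ] [ 599.26962933 -353.65107118  160.        ] -2.7480980845971485
endL [614.7 -71.  150. ]
endR [ 595.9 -458.7  150. ]
collar top [ 613.9 -136.5  171. ]
hung carrier [ 598.2 -399.1  163. ]
mouse [ 406.7 -332.7   30. ]
mug [ 722.  -216.5   93. ]
[[ 0.945  0.327 -0.001]
 [ 0.327 -0.945  0.001]
 [-0.    -0.002 -1.   ]]
```

Run:
```python
from h import *
Ct,Cs=cam("top"),cam("scene")
def tri(a,b):
    r=least_squares(lambda X:np.r_[proj(Ct,X)[0]-a,proj(Cs,X)[0]-b],[300,-400,300],x_scale=100);return r.x.round(),r.fun.round(1)
print("right-in-scene top",tri((333,305),(430,90)),tri((340,328),(430,90)))
print("left-in-scene top",tri((560,190),(267,85)))
print("bottom edge",[back(Cs,(418,203),z).round() for z in(0,60,120)],[back(Cs,(270,175),z).round() for z in(0,60,120)])
```

```text
right-in-scene top (array([ 280., -360.,  368.]), array([-3.4,  3.9, -6.3, -0.4])) (array([ 243., -381.,  363.]), array([-0.2,  0.2, -0.3, -0. ]))
left-in-scene top (array([ 536., -840.,  354.]), array([ 0.1, -0.4,  0.6,  0.2]))
bottom edge [array([ 178., -466.,    0.]), array([ 268., -358.,   60.]), array([ 357., -250.,  120.])] [array([ 520., -958.,    0.]), array([ 568., -789.,   60.]), array([ 615., -621.,  120.])]
```

Run:
```python
import cv2
a=cv2.imread("pics/top0.png")[160:400,300:620]
cv2.imwrite("pics/crop2.png",cv2.resize(a,None,fx=2.5,fy=2.5,interpolation=cv2.INTER_CUBIC))
```

```text
(no output)
```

View pics/crop2.png

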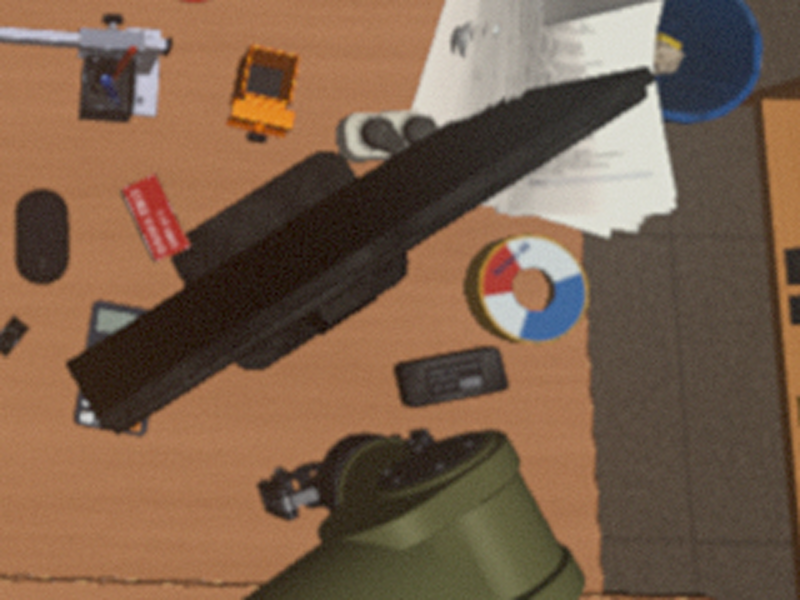

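The monitor (top about z 365, nearest corner about (243,-381)) stands between the tool and the pot, so I go up and over it.

Call:
{"fn": "drive_tool", "kwargs": {"increments": [[0,0,0,0,0,-0.04,1],[0,0,0,0,0,-0.08,1],[0,0,0,0,0,-0.12,1],[0,0,0,0,0,-0.16,1],[0,0,0,0,0,-0.2,1],[0,0,0,0,0,-0.2,1],[0,0,0,0,0,-0.2,1]]}}

```text
time: 0.8
position: [204.3, -590.8, 442.6]
eef_rot: [3.097, 0.52, 0.0]
wrist_force: [-0.2, -0.4, -0.7]
opening: 85.6
grip_force: 0.0
```

Call:
{"fn": "drive_tool", "kwargs": {"increments": [[0,0,0,0.033,-0.028,-0.2,1],[0,0,7,0.066,-0.056,-0.2,1],[0,0,14,0.1,-0.084,-0.2,1],[0,0,21,0.133,-0.111,-0.2,1],[0,0,28,0.167,-0.139,-0.2,1],[0,0,35,0.2,-0.167,-0.2,1],[0,0,37.8,0.233,-0.195,-0.2,1],[0,0,37.8,0.267,-0.223,-0.2,1],[0,0,37.8,0.3,-0.25,-0.2,1],[0,0,37.8,0.333,-0.278,-0.2,1],[0,0,37.8,0.333,-0.278,-0.2,1]]}}

```text
time: 1.9
position: [425.0, -214.4, 615.9]
eef_rot: [3.093, -0.508, 0.035]
wrist_force: [0.1, -0.3, 0.3]
opening: 84.8
grip_force: 0.0
```

Call:
{"fn": "drive_tool", "kwargs": {"increments": [[0,0,0,0,0,0.04,1],[0,0,0,0,0,0.08,1],[0,0,0,0,0,0.12,1],[0,0,0,0,0,0.16,1],[0,0,0,0,0,0.2,1],[0,0,0,0,0,0.24,1],[0,0,0,0,0,0.28,1],[0,0,0,0,0,0.32,1],[0,0,0,0,0,0.36,1],[0,0,0,0,0,0.36,1],[0,0,0,0,0,0.36,1]]}}

```text
time: 3.0
position: [431.7, -221.2, 257.7]
eef_rot: [3.092, -0.511, 0.036]
wrist_force: [0.7, 0.0, 0.7]
opening: 85.6
grip_force: 0.0
```

Run:
```python
from h import *
import json
st=bot.read_state();im=bot.grab_frame("wrist");cv2.imwrite("pics/w1.png",im);print(st["position"],st["eef_rot"])
np.savez("w1.npz",position=st["position"],eef_rot=st["eef_rot"])
```

```text
[ 431.73139887 -221.24399398  257.66363523] [ 3.09179088 -0.5106354   0.03595685]
```

View pics/w1.png

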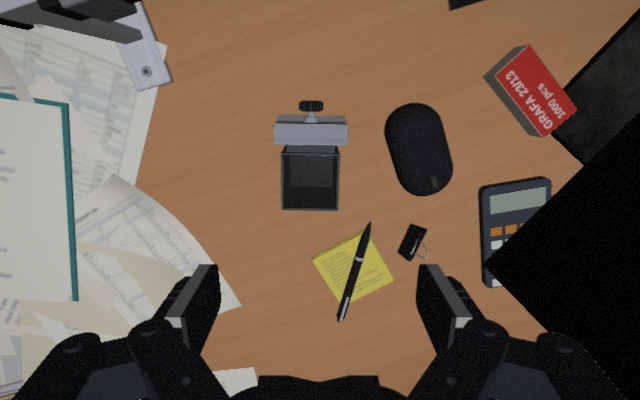

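The pot lies in the wrist view at (310,180), carrier toward the top at (311,130), mouse at (420,150). I need a zoom to get the rim corners.

Run:
```python
import cv2
a=cv2.imread("pics/w1.png")[95:219,260:364]
a=cv2.convertScaleAbs(a,alpha=1.8)
cv2.imwrite("pics/w1c.png",cv2.resize(a,None,fx=4.8,fy=4.8,interpolation=cv2.INTER_CUBIC))
```

```text
(no output)
```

View pics/w1c.png

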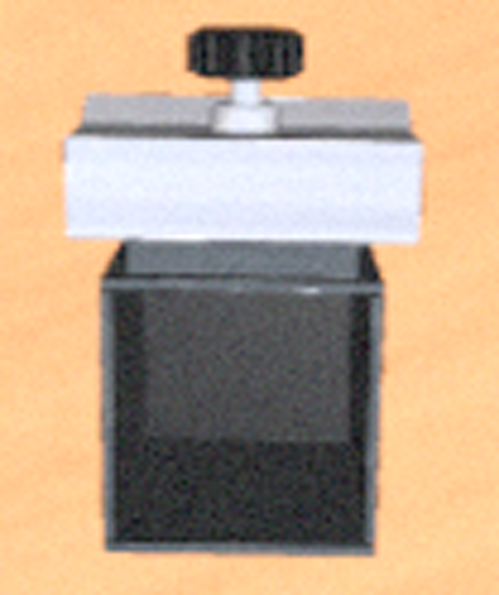

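The zoom shows the carrier's top corners at crop (68,135), (421,143), (420,241), (65,235), and the rim corners at (103,280), (383,283), (375,552), (105,550).

```bash
cat >> h.py <<'E'
def toolmove(st,pos,yaw):
    """tool-frame turn (deg) and shift (m) to pos with tool straight down, tool x at yaw"""
    R0=Ro.from_rotvec(st["eef_rot"]);c,s=np.cos(yaw),np.sin(yaw)
    R1=Ro.from_matrix(np.array([[c,s,0],[s,-c,0],[0,0,-1]]))
    return (R0.inv()*R1).as_rotvec(degrees=True).round(2),(R0.inv().apply(np.array(pos)-st["position"])/1000).round(4)
E
python3 - <<'E'
from h import *
st=np.load("w1.npz");C=cam("wrist",st);f=lambda u,v:(260+u/4.8-.4,95+v/4.8-.4)
L=[(53.5,33,84),(53.5,-33,84),(34.5,-33,84),(34.5,33,84),(27.5,27,84),(27.5,-27,84),(-27.5,-27,84),(-27.5,27,84)]
uv=[f(*q) for q in[(68,135),(421,143),(420,241),(65,235),(103,280),(383,283),(375,552),(105,550)]]
p,r=fit(C,L,uv,[428,-218,-.33]);print(p,np.degrees(p[2]),r.round(1).tolist())
print(toolmove(st,[p[0],p[1],51],p[2]), toolmove(st,[p[0],p[1],130],p[2]))
E
```

```text
[ 4.30844860e+02 -2.14588200e+02 -3.45038743e-01] -19.769263770327143 [[-1.0, -0.3], [0.9, -0.7], [0.1, 0.5], [0.1, 0.6], [-0.9, -0.9], [0.9, -0.5], [0.4, 1.0], [-0.4, 0.6]]
(array([ 0.21, -1.37,  1.01]), array([-0.0079, -0.0068,  0.2065])) (array([ 0.21, -1.37,  1.01]), array([-0.006 , -0.0065,  0.1275]))
```

Call:
{"fn": "drive_tool", "kwargs": {"increments": [[0.21,-1.37,1.01,-0.004,-0.0065,0.04,1],[0.21,-1.37,1.01,-0.005,-0.0065,0.08,1],[0.21,-1.37,1.01,-0.006,-0.0065,0.12,1],[0.21,-1.37,1.01,-0.0065,-0.0067,0.145,1],[0.21,-1.37,1.01,-0.007,-0.0068,0.17,1],[0.21,-1.37,1.01,-0.0075,-0.0068,0.19,1],[0.21,-1.37,1.01,-0.0079,-0.0068,0.2065,1],[0.21,-1.37,1.01,-0.0079,-0.0068,0.2065,1],[0.21,-1.37,1.01,-0.0079,-0.0068,0.2065,1]]}}

```text
time: 3.95
position: [433.3, -215.5, 52.6]
eef_rot: [3.094, -0.539, 0.008]
wrist_force: [0.6, -0.6, 0.3]
opening: 85.1
grip_force: 0.0
```

Call:
{"fn": "drive_tool", "kwargs": {"increments": [[0,0,0,0,0,0,0.8],[0,0,0,0,0,0,0.6],[0,0,0,0,0,0,0.3],[0,0,0,0,0,0,0],[0,0,0,0,0,0,0],[0,0,0,0,0,0,0],[0,0,0,0,0,0,0],[0,0,0,0,0,0,0],[0,0,0,0,0,0,0],[0,0,0,0,0,0,0]]}}

```text
time: 4.95
position: [432.8, -215.2, 52.6]
eef_rot: [3.094, -0.538, 0.008]
wrist_force: [-1.0, 1.7, 7.8]
opening: 53.4
grip_force: 62.3
```

Gripped at 53.4 mm. Lift.

Call:
{"fn": "drive_tool", "kwargs": {"increments": [[0,0,0,0,0,-0.015,0],[0,0,0,0,0,-0.04,0],[0,0,0,0,0,-0.07,0],[0,0,0,0,0,-0.1,0],[0,0,0,0,0,-0.13,0],[0,0,0,0,0,-0.15,0],[0,0,0,0,0,-0.165,0],[0,0,0,0,0,-0.165,0]]}}

```text
time: 5.75
position: [432.3, -215.2, 218.4]
eef_rot: [3.094, -0.539, 0.011]
wrist_force: [0.3, -0.6, -2.6]
opening: 53.6
grip_force: 63.6
```

Run:
```python
from h import *
st=bot.read_state();print(st["position"],st["eef_rot"],st["wrist_force"],st["grip_force"])
print(toolmove(st,[501.7,-262,216],np.radians(-2.75)))
```

```text
[ 432.3151967  -215.20172459  218.43861185] [ 3.09383103 -0.53850339  0.01062677] [ 0.26892368 -0.62611281 -2.56083215] 63.55586886405945
(array([  0.06,  -0.39, -17.  ]), array([0.0811, 0.0206, 0.003 ]))
```

Call:
{"fn": "drive_tool", "kwargs": {"increments": [[0,0,-3,0.015,0.004,0.001,0],[0,-0.2,-7,0.035,0.01,0.002,0],[0,-0.3,-11,0.055,0.015,0.003,0],[0,-0.39,-14,0.07,0.019,0.003,0],[0.06,-0.39,-17,0.081,0.0206,0.003,0],[0.06,-0.39,-17,0.081,0.0206,0.003,0],[0.06,-0.39,-17,0.081,0.0206,0.003,0]]}}

```text
time: 6.45
position: [500.0, -261.1, 212.5]
eef_rot: [-3.138, 0.078, 0.009]
wrist_force: [-0.6, 0.7, -2.7]
opening: 53.5
grip_force: 63.5
```

Run:
```python
from h import *
st=bot.read_state();im=bot.grab_frame("wrist");cv2.imwrite("pics/w2.png",im);print(st["position"],st["eef_rot"])
np.savez("w2.npz",position=st["position"],eef_rot=st["eef_rot"])
a=cv2.convertScaleAbs(im[0:300,120:520],alpha=1.5);cv2.imwrite("pics/w2c.png",cv2.resize(a,None,fx=2,fy=2,interpolation=cv2.INTER_CUBIC))
```

```text
[ 499.99914213 -261.12870883  212.47303031] [-3.13829247  0.07768582  0.00919978]
```

View pics/w2c.png

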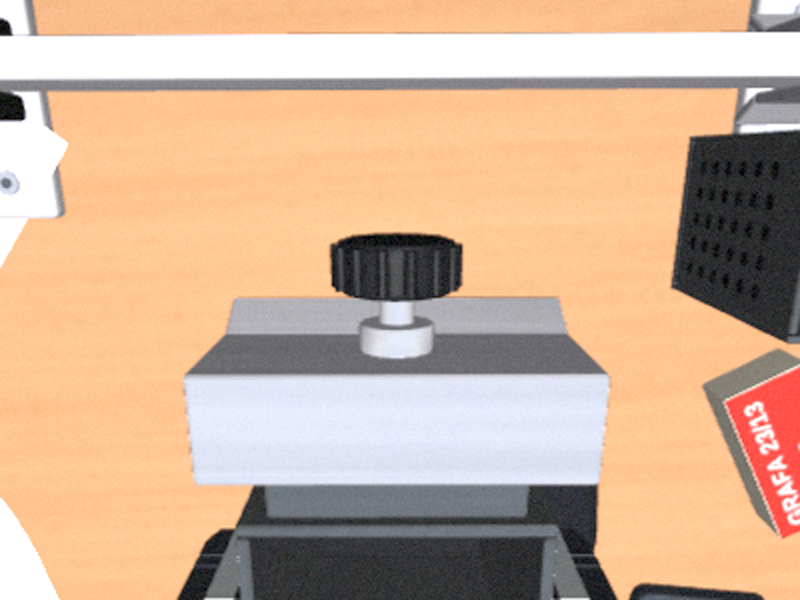

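The view shows the rail's top face between crop rows 37–80 (u=100) and 33–78 (u=700), a buffer edge at far left (23,105), the carrier's top corners at (187,375), (608,375), (602,484), (192,484), and the hung pot at the right, clear.

Run:
```python
from h import *
st=np.load("w2.npz");C=cam("wrist",st);f=lambda u,v:(120+u/2-.25,v/2-.25)
R=Ro.from_rotvec(st["eef_rot"]);M=R.as_matrix();print(M.round(4).tolist())
P=[[back(C,f(u,v),160) for v in vs] for u,vs in[(100,(37,80)),(700,(33,78))]]
print(np.round(P,1).tolist())
m=[np.mean(q,0) for q in P];d=m[0]-m[1];yaw=np.arctan2(-d[0],d[1]);print("thick",[np.linalg.norm(q[0]-q[1]).round(1) for q in P],"yaw",np.degrees(yaw))
# carrier in tool frame: x,y,z,yaw
L=np.array([(53.5,33,84),(53.5,-33,84),(34.5,-33,84),(34.5,33,84),(27.5,27,84),(27.5,-27,84)])-[44,0,81]
uv=np.array([f(*q) for q in[(187,375),(608,375),(602,484),(192,484),(237,530),(557,530)]])
def X(p):
    Rp=Ro.from_euler("z",p[3]).as_matrix();return p[:3]+L@Rp.T
r=least_squares(lambda p:(proj(C,X(p))-uv).ravel(),[540,-265,240,-.05],x_scale=[100,100,100,1])
s=r.x;print("saddle",s[:3],np.degrees(s[3]),r.fun.reshape(-1,2).round(1).tolist());print("in tool",M.T@(s[:3]-st["position"]))
for z in(150,160): print("buf",back(C,f(23,105),z))
Ct=cam("top")
rail=lambda y:m[1]+d*(y-m[1][1])/d[1]
print("rail x at -71,-264,-459",[rail(y)[0].round(1) for y in(-71,-264,-459)])
np.save("rail.npy",[m[0],m[1]])
```

```text
[[0.9988, -0.0495, -0.0058], [-0.0495, -0.9988, 0.0025], [-0.0059, -0.0022, -1.0]]
[[[613.0, -196.3, 160.0], [603.7, -194.5, 160.0]], [[606.7, -339.3, 160.0], [596.8, -340.2, 160.0]]]
thick [np.float64(9.5), np.float64(9.9)] yaw -2.630676752914955
saddle [ 541.09376666 -263.89419342  238.88582201] -2.851614408959299 [[-1.7, 0.7], [1.4, 0.8], [-1.5, 1.7], [1.7, 1.6], [-0.8, -2.5], [1.0, -2.4]]
in tool [ 41.02411782   0.67098124 -26.65751633]
buf [ 599.98257307 -169.50180768  150.        ]
buf [ 599.0967561  -174.50164535  160.        ]
rail x at -71,-264,-459 [np.float64(614.1), np.float64(605.2), np.float64(596.3)]
```

Run:
```python
from h import *
print(toolmove(bot.read_state(),[563.7,-265.6,195],np.radians(-2.63)))
```

```text
(array([-0.11,  0.32, -0.2 ]), array([0.064 , 0.0014, 0.0174]))
```

Call:
{"fn": "drive_tool", "kwargs": {"increments": [[0,0.1,-0.1,0.015,0,0,0],[-0.11,0.32,-0.2,0.035,0.001,0,0],[-0.11,0.32,-0.2,0.052,0.0014,0.005,0],[-0.11,0.32,-0.2,0.064,0.0014,0.01,0],[-0.11,0.32,-0.2,0.064,0.0014,0.0174,0],[-0.11,0.32,-0.2,0.064,0.0014,0.0174,0],[-0.11,0.32,-0.2,0.064,0.0014,0.0174,0]]}}

```text
time: 7.2
position: [563.5, -266.0, 195.6]
eef_rot: [3.14, -0.071, 0.0]
wrist_force: [-0.8, 0.0, -1.4]
opening: 53.8
grip_force: 63.5
```

Run:
```python
from h import *
st=bot.read_state();print(st["position"],st["eef_rot"],st["wrist_force"])
print(toolmove(st,[563.7,-265.6,150],np.radians(-2.63)))
```

```text
[ 563.45978033 -266.01536216  195.56900731] [ 3.14033561e+00 -7.09348370e-02  2.94513413e-04] [-0.77053102  0.04772978 -1.40039179]
(array([ 0.03, -0.01,  0.04]), array([ 0.0002, -0.0004,  0.0456]))
```

Call:
{"fn": "drive_tool", "kwargs": {"increments": [[0,0,0,0,0,0.012,0],[0,0,0,0,0,0.022,0],[0,0,0,0,0,0.03,0],[0,0,0,0,0,0.036,0],[0,0,0,0,0,0.042,0],[0,0,0,0,0,0.046,0],[0,0,0,0,0,0.05,0],[0,0,0,0,0,0.05,0]]}}

```text
time: 8.0
position: [564.6, -265.9, 145.4]
eef_rot: [3.14, -0.07, 0.002]
wrist_force: [-0.2, 0.8, -2.0]
opening: 53.2
grip_force: 63.5
```

Call:
{"fn": "drive_tool", "kwargs": {"increments": [[0,0,0,0,0,0.004,0],[0,0,0,0,0,0.007,0],[0,0,0,0,0,0.009,0],[0,0,0,0,0,0.011,0],[0,0,0,0,0,0.012,0],[0,0,0,0,0,0.012,0],[0,0,0,0,0,0.012,0]]}}

```text
time: 8.7
position: [564.8, -266.1, 133.9]
eef_rot: [3.14, -0.07, 0.003]
wrist_force: [0.4, 0.4, -1.9]
opening: 53.5
grip_force: 63.5
```

Call:
{"fn": "drive_tool", "kwargs": {"increments": [[0,0,0,0,0,0.001,0],[0,0,0,0,0,0.002,0],[0,0,0,0,0,0.002,0],[0,0,0,0,0,0.002,0]]}}

```text
time: 9.1
position: [564.7, -266.0, 131.8]
eef_rot: [3.14, -0.07, 0.002]
wrist_force: [-0.1, -0.2, -1.8]
opening: 53.4
grip_force: 63.8
```

Call:
{"fn": "drive_tool", "kwargs": {"increments": [[0,0,0,0,0,0.001,0],[0,0,0,0,0,0.001,0],[0,0,0,0,0,0.002,0],[0,0,0,0,0,0.002,0],[0,0,0,0,0,0.002,0]]}}

```text
time: 9.6
position: [564.9, -266.1, 131.5]
eef_rot: [3.14, -0.07, 0.005]
wrist_force: [-5.1, 2.8, 11.1]
opening: 53.1
grip_force: 65.1
```

Call:
{"fn": "drive_tool", "kwargs": {"increments": [[0,0,0,-0.0005,0,-0.0005,0],[0,0,0,-0.001,0,-0.001,0],[0,0,0,-0.001,0,-0.001,0],[0,0,0,-0.001,0,-0.001,0]]}}

```text
time: 10.0
position: [564.7, -266.1, 131.6]
eef_rot: [3.14, -0.069, 0.006]
wrist_force: [0.9, 0.6, 5.6]
opening: 53.3
grip_force: 64.2
```

Call:
{"fn": "drive_tool", "kwargs": {"increments": [[0,0,0,0,-0.002,0,0],[0,0,0,0,-0.006,0,0],[0,0,0,0,-0.011,0,0],[0,0,0,0,-0.016,0,0],[0,0,0,0,-0.021,0,0],[0,0,0,0,-0.026,0,0],[0,0,0,0,-0.031,0,0],[0,0,0,0,-0.036,0,0],[0,0,0,0,-0.041,0,0],[0,0,0,0,-0.046,0,0],[0,0,0,0,-0.05,0,0]]}}

```text
time: 11.1
position: [566.2, -218.0, 131.6]
eef_rot: [3.137, -0.073, 0.005]
wrist_force: [-0.2, -4.8, 6.8]
opening: 53.3
grip_force: 64.5
```

Run:
```python
from h import *
st=bot.read_state();im=bot.grab_frame("wrist");print(st["position"],st["eef_rot"],st["wrist_force"],st["torque"])
np.savez("w3.npz",position=st["position"],eef_rot=st["eef_rot"])
a=cv2.convertScaleAbs(im[0:300,120:520],alpha=1.5);cv2.imwrite("pics/w3c.png",cv2.resize(a,None,fx=2,fy=2,interpolation=cv2.INTER_CUBIC))
```

```text
[ 566.18350243 -217.9540055   131.56323479] [ 3.13743954 -0.07306018  0.00508643] [-0.16057675 -4.78521259  6.80388234] [-0.71843506 -0.22581811 -0.16275939]
```

View pics/w3c.png

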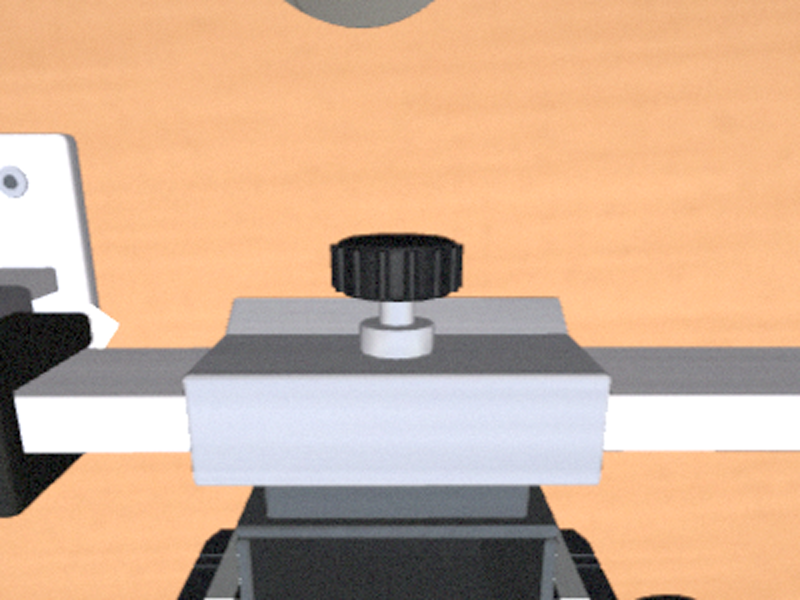

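The saddle is on the rail, with the buffer's edge at crop u≈17 and the carrier's end at 187, so about 27 mm of gap. Rubbing costs about 4.8 N. I ease the down-press slightly and approach slowly.

Call:
{"fn": "drive_tool", "kwargs": {"increments": [[0,0,0,0,-0.002,-0.0003,0],[0,0,0,0,-0.005,-0.0003,0],[0,0,0,0,-0.008,-0.0003,0],[0,0,0,0,-0.011,-0.0003,0],[0,0,0,0,-0.014,-0.0003,0],[0,0,0,0,-0.016,-0.0003,0],[0,0,0,0,-0.018,-0.0003,0],[0,0,0,0,-0.019,-0.0003,0],[0,0,0,0,-0.02,-0.0003,0]]}}

```text
time: 12.05
position: [567.0, -197.4, 131.6]
eef_rot: [3.138, -0.072, 0.004]
wrist_force: [-0.3, -4.7, 6.2]
opening: 53.2
grip_force: 64.4
```

Call:
{"fn": "drive_tool", "kwargs": {"increments": [[0,0,0,0,-0.001,0,0],[0,0,0,0,-0.002,0,0],[0,0,0,0,-0.002,0,0]]}}

```text
time: 12.35
position: [567.1, -195.3, 131.6]
eef_rot: [3.138, -0.072, 0.004]
wrist_force: [-0.2, -3.7, 6.3]
opening: 53.2
grip_force: 64.4
```

Call:
{"fn": "drive_tool", "kwargs": {"increments": [[0,0,0,0,-0.001,0,0],[0,0,0,0,-0.002,0,0],[0,0,0,0,-0.002,0,0]]}}

```text
time: 12.65
position: [567.2, -193.3, 131.6]
eef_rot: [3.138, -0.072, 0.004]
wrist_force: [-0.7, -4.1, 6.2]
opening: 53.3
grip_force: 64.4
```

Call:
{"fn": "drive_tool", "kwargs": {"increments": [[0,0,0,0,-0.001,0,0],[0,0,0,0,-0.002,0,0],[0,0,0,0,-0.002,0,0]]}}

```text
time: 12.95
position: [567.3, -191.4, 131.6]
eef_rot: [3.138, -0.072, 0.004]
wrist_force: [-0.2, -4.5, 5.9]
opening: 53.7
grip_force: 64.5
```

Call:
{"fn": "drive_tool", "kwargs": {"increments": [[0,0,0,0,-0.001,0,0],[0,0,0,0,-0.001,0,0],[0,0,0,0,-0.001,0,0]]}}

```text
time: 13.25
position: [567.3, -190.7, 131.6]
eef_rot: [3.138, -0.072, 0.004]
wrist_force: [-0.7, -4.9, 5.6]
opening: 53.5
grip_force: 64.4
```

Call:
{"fn": "drive_tool", "kwargs": {"increments": [[0,0,0,0,-0.001,0,0],[0,0,0,0,-0.001,0,0],[0,0,0,0,-0.001,0,0]]}}

```text
time: 13.55
position: [567.3, -190.0, 131.6]
eef_rot: [3.138, -0.073, 0.004]
wrist_force: [-0.9, -5.3, 5.5]
opening: 53.5
grip_force: 64.4
```

Call:
{"fn": "drive_tool", "kwargs": {"increments": [[0,0,0,0,-0.001,0,0],[0,0,0,0,-0.001,0,0],[0,0,0,0,-0.001,0,0]]}}

```text
time: 13.85
position: [567.4, -189.3, 131.6]
eef_rot: [3.137, -0.073, 0.005]
wrist_force: [-0.2, -5.8, 5.7]
opening: 53.1
grip_force: 64.4
```

Call:
{"fn": "drive_tool", "kwargs": {"increments": [[0,0,0,0,-0.001,0,0],[0,0,0,0,-0.001,0,0],[0,0,0,0,-0.001,0,0],[0,0,0,0,-0.001,0,0]]}}

```text
time: 14.25
position: [567.4, -188.7, 131.6]
eef_rot: [3.137, -0.074, 0.005]
wrist_force: [-1.0, -6.8, 4.7]
opening: 53.7
grip_force: 64.4
```

Call:
{"fn": "drive_tool", "kwargs": {"increments": [[0,0,0,0,-0.001,0,0],[0,0,0,0,-0.001,0,0],[0,0,0,0,-0.001,0,0],[0,0,0,0,-0.001,0,0]]}}

```text
time: 14.65
position: [567.4, -188.0, 131.6]
eef_rot: [3.137, -0.075, 0.005]
wrist_force: [-1.0, -8.5, 5.4]
opening: 53.3
grip_force: 64.3
```

Call:
{"fn": "drive_tool", "kwargs": {"increments": [[0,0,0,0,-0.001,0,0],[0,0,0,0,-0.001,0,0],[0,0,0,0,-0.001,0,0],[0,0,0,0,-0.001,0,0]]}}

```text
time: 15.05
position: [567.4, -187.4, 131.6]
eef_rot: [3.136, -0.075, 0.005]
wrist_force: [-0.7, -8.7, 5.9]
opening: 53.8
grip_force: 64.3
```

Contact with the buffer was at y≈-190.7 (friction about 4.2 N, then about 1.5 N/mm). I want about 6 mm of compression, so y≈-184.7.

Call:
{"fn": "drive_tool", "kwargs": {"increments": [[0,0,0,0,-0.0005,0,0],[0,0,0,0,-0.001,0,0],[0,0,0,0,-0.0015,0,0],[0,0,0,0,-0.002,0,0],[0,0,0,0,-0.0025,0,0],[0,0,0,0,-0.003,0,0],[0,0,0,0,-0.0035,0,0],[0,0,0,0,-0.0035,0,0],[0,0,0,0,-0.0035,0,0]]}}

```text
time: 15.95
position: [567.4, -185.2, 131.7]
eef_rot: [3.135, -0.077, 0.005]
wrist_force: [0.3, -11.8, 3.7]
opening: 53.5
grip_force: 64.3
```

Run:
```python
from h import *
F=[];P=[]
for i in range(5):
    im=bot.grab_frame("wrist");s=bot.read_state();F.append(s["wrist_force"]);P.append(s["position"])
print(np.mean(F,0),np.mean(P,0),s["eef_rot"],s["torque"])
a=cv2.convertScaleAbs(im[0:300,120:520],alpha=1.5);cv2.imwrite("pics/w4c.png",cv2.resize(a,None,fx=2,fy=2,interpolation=cv2.INTER_CUBIC))
```

```text
[ -0.28371726 -11.88453162   4.25574885] [ 567.41363939 -185.20516384  131.67363163] [ 3.13476008 -0.07716147  0.0050661 ] [-2.03386081 -0.2068272  -0.49462007]
```

View pics/w4c.png

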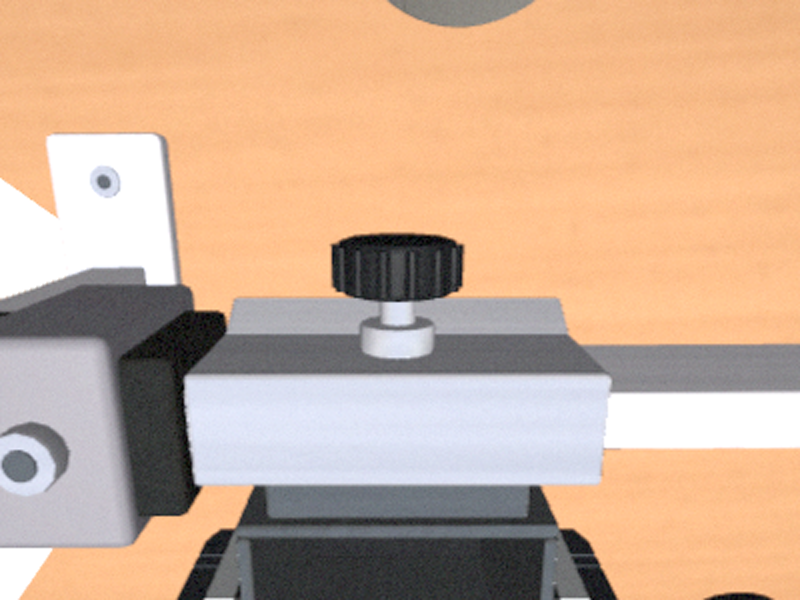

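The carrier is flush on the compressed buffer (crop u≈187–225) and the saddle still sits on the rail. The buffer gets about 8.2 N. One small trim: level the 0.3° tilt, a touch more down and push.

Call:
{"fn": "drive_tool", "kwargs": {"increments": [[0.1,0,0,0,-0.0003,0.0001,0],[0.2,0,0,0,-0.0005,0.0002,0],[0.3,0,0,0,-0.0007,0.0003,0],[0.35,0,0,0,-0.0009,0.0003,0],[0.35,0,0,0,-0.0009,0.0003,0],[0.35,0,0,0,-0.0009,0.0003,0],[0.35,0,0,0,-0.0009,0.0003,0]]}}

```text
time: 16.9
position: [567.4, -185.0, 131.5]
eef_rot: [3.14, -0.077, 0.006]
wrist_force: [-0.3, -12.1, 5.6]
opening: 53.6
grip_force: 64.4
```

Run:
```python
from h import *
F=[];P=[]
for i in range(8):
    bot.grab_frame("wrist");s=bot.read_state();F.append(s["wrist_force"]);P.append(s["position"])
print(np.mean(F,0),np.mean(P,0),P[0]-P[-1],s["eef_rot"],s["torque"],s["grip_force"])
```

```text
[ -0.64350773 -12.94197632   5.12386687] [ 567.43771137 -185.05404073  131.55543145] [-0.03247335 -0.00534159 -0.02530222] [ 3.1397182  -0.07746664  0.00588888] [-2.72393321 -0.09147711 -0.43005479] 64.41680431365967
```

```bash
python3 -c "
from rig import bot
print(bot.hand_in())"
```

```text
the job is handed in; nothing more can be done
None
```

The pen pot hangs fully down on the rail, upright and still gripped, pressed on the collar's buffer with about 8.5–9 N (estimated as wrist force less rubbing, and from buffer compression); I handed it in after about 17 s of the 51 s.

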